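# Pack a salvaged sensor canister into its twist-lock shipping shell

## Task

Get the small aluminium canister ready for dispatch: take the broken connector out of the open lower shell in the cradle, put it in the cardboard scrap bin, and stand the canister upright in the shell. Fit the tall cap over it, grip bar pointing along the gaps between the shell's two lugs so that it drops fully down, and turn it clockwise (seen from above) as far as it goes, so that it locks. Then lift the closed container by the bar and stand it upright and released in the shallow tray, without disturbing the other parts on the bench.

Things in the scene. Friction and masses are not known exactly. Their poses are not given: they have to be found in the camera images.
- shell_rim (a point): Centre of the mouth of the loose grey lower shell (0.3 kg), 46 mm above its underside; z up. From below: oblong foot 72 (x) x 94 (y) x 10 mm in the cradle; round body of radius 34 mm up to 28 mm, ending in a flat shoulder 18 mm below the mouth; neck of outer radius 22.5 mm up to the mouth. The round well inside has radius 19.5 mm, its floor 36 mm below the mouth.
- shell_lug (a point): Centre of one of the shell's two steel lugs, 7 mm below the mouth, towards one end of the oblong foot (+y; the other is at -y). Each stands out from the neck to radius 28.5 mm, spans 60 degrees and is 6 mm high. The gaps between are centred on the shell's +x and -x. Under each lug are 8 mm free above the shoulder, closed by a stop at the clockwise end: a cap can only be turned in clockwise.
- scrap_mid (a point): Centre of the broken black plastic connector housing (40 g), a block 24 (its x) x 20 (its y) x 70 (its z) mm standing loose in the shell's well; the upper 20 mm has one corner broken away (there it spans x from -12 to +4 mm). Its top stands 34 mm above the shell's mouth.
- canister_mid (a point): Centre (half-way up, 40 mm above its underside) of the small closed aluminium canister, a plain upright cylinder of diameter 32 mm and height 80 mm, 0.18 kg, standing on the bench. Stood in the shell its upper 44 mm stays above the mouth.
- cap_bar (a point): Middle of the grip bar on top of the loose grey cap (0.14 kg), which stands on the bench mouth down. The bar is 44 mm long (x), 12 mm thick (y) and rises 26 mm from the cap's flat top; this point is 13 mm above that top and 83 mm above the lower rim; z up. Cap fully down on the shell's shoulder: this point is 65 mm above the shell's mouth.
- cap_mouth (a point): Centre of the cap's lower rim. Cap: outer radius 34, inner 31, height 70 without bar, depth inside 66 mm. Inside the rim are two lugs, under the bar's ends (+x, -x), 50 degrees wide, 6 mm high, in to radius 25 mm. With the bar along the shell's x (within 30 degrees) they pass the shell's lugs; about 85 degrees clockwise they meet the stops, under the shell's lugs with 2 mm vertical play: it then lifts by the bar.
- bin_in (a point): Centre of the inner floor (5 mm above the bench) of the fixed cardboard scrap bin, open-topped, 150 x 150 mm outside, walls 5 mm thick and 60 mm high over the bench, sides along x and y.
- tray_in (a point): Centre of the inner floor (5 mm above the bench) of the fixed shallow black tray, 150 x 150 mm outside, walls 5 mm thick and 20 mm high over the bench, sides along x and y.
- cradle: Fixed wooden cradle, 100 (x) x 122 (y) mm, 14 mm high; origin at its underside's centre. Its 76 x 98 mm pocket (floor 4 mm above the bench, 10 mm deep) holds the shell's foot and keeps it from turning more than a few degrees.
- engine_unit: Bystander, loose: finned aluminium control unit 85 x 120 x 29 mm; origin at its underside's centre.
- door_module: Bystander, loose: flat black module 60 x 85 x 36 mm; origin at its underside's centre.
- speed_sensor: Bystander, loose: round black sensor, diameter 44 mm, 26 mm high, with a steel nose; origin at its underside's centre.
Things that resemble listed ones, but are neither listed nor needed, are in the scene too. What is shaped like the part that bears scrap_mid but yellow is not meant.

How it is judged:
By the outcome, as a careful person would: the job done as asked, in the order asked, and still so for the second after the job is handed in, with the robot touching nothing.
It also fails if it takes over 72 s, if anything falls off the work surface, if the arm or the gripper's body presses on something with over 40 N, if the wrist force passes 120 N, or if a joint passes its speed limit or range.

## Robot

A 6-joint arm with a two-finger parallel gripper is mounted at the origin on the work surface. World frame = base frame: x ahead of the robot, y to its left, z up, the work surface at z = 0. Lengths are in mm, angles in rad, forces in N, time in s.
With the tool pointing down it reaches from about 300 to 775 mm from the base axis. Payload 14.6 kg.
Tool frame: the origin (TCP) lies on the centre line of the jaws, within the pads' length; the fingertips stand 8 mm ahead of it and the grasp point (between the pads) lies 11 mm behind it; z points along the fingers, y is the direction in which the jaws open and shut (so a half turn about z gives the same grasp; the last joint's range is limited). The gripper opens to 94 mm and grips with 3 to 60 N. Pads are 16 mm wide; open, the fingers measure 119 mm over their backs; the gripper's body (75 mm by 177 mm) begins 78 mm behind the grasp point.
Start: joints at [-1.417, 0.3, 1.521, -0, 1.321, -0.067], TCP at [120.449, -536.639, 213.446] pointing down, gripper open.
Joint ranges: [-3.03, 3.03], [-0.79, 2.21], [0.23, 2.52], [-1.04, 4.18], [0, 3.07], [-2.55, 2.55]. Speed limits (rad/s): [2.22, 2.22, 2.57, 3.14, 3.14, 3.14].

## Interface

Orientations are given as [roll, pitch, yaw] about the fixed x, y, z axes, in that order (R = Rz(yaw) Ry(pitch) Rx(roll)).
In Python, from cell import read_state, cams, manip gives the robot as it stands.
- The arm moves only by the shell command python3 -m handwheel 'ROWS' [OPENING] [FORCE]. ROWS is JSON, a list of rows, each a list of 4 numbers: the shift along the tool's x, y, z in m, then the turn about the tool's z in degrees. In form: [[dx, dy, dz, turn], ...]. A call has 1 to 5 rows; each row is the pose to reach, as a shift and turn from the pose measured when the call began, along the tool's axes at that moment; what a row does not reach only later rows make up. A row lasts 1/8 s, in which the tool goes at most 62.5 mm and 10.7 degrees, less where a joint would pass 70% of its speed; a pose out of reach is approached as far as the arm can. A call with a gripper value outside its range is refused whole. OPENING is the closure, from 0 (fully open) to 1 (shut), set as the call begins (- or left out, the last holds). The fingers move at their own pace and stop on an object; FORCE is the grip in N (left out, the last holds). Time passes only in rows, so rows that repeat a pose let the fingers close. It gives the time, the measured TCP pose, the force and the opening at its end, in the units of the state.
- read_state(): the state, without advancing time (a new reading comes with each control period).
- cams.camera(name): name is "scene" or "side" or "wrist"; returns the picture (420x560x3 uint8, red, green, blue); there is no depth.
- cams.get_calibration(name): a dict with "vertical_fov" (degrees; the focal length in pixels is half the picture's height over the tangent of half this angle, whatever the lens; pixels are square), "cx", "cy" (the principal point, pixels), "R" (3x3) and "t" (3): a world point X has camera coordinates R X + t. Camera axes: x right, y down, z forward; pixel columns grow to the right and rows downward; lengths in mm; the calibration is good to about 2 mm. A picture is of the moment at which its call begins: read the wrist's pose just before it. get_calibration takes no time and is no camera call; for the wrist camera it gives the pose at the moment of the call.
- manip.sign_off(): hands the job in, once; it reports no verdict.
The state is a dict: "clock": time; "joints": joint angles; "qd": joint speeds; "effort": joint torques, N m; "eef_pos": TCP position; "eef_rot": TCP orientation; "wrist_force": force on the tool from outside, world axes, zero at the start; "moment": the same for the moment, N m; "finger_gap": finger opening in mm.
Only numpy, scipy, OpenCV 4.12 (cv2) and the standard library are available. Lean on these libraries where they do the work, as an engineer would, in place of code of your own. Each camera call takes 0.05 s, during which the arm holds its last target. There are 200 camera calls.

## Working session

There is one attempt and no reset: what is moved stays moved. The work goes in short steps, Python scripts to look and compute and a shell command to move; the robot and the scene stay as the last step left them, time stands still between calls to the robot, and variables do not carry over. Pictures are saved under pics/ and viewed, about 8 in all and at most 12, crops included, and the job is handed in when it is done.

```bash
mkdir -p pics; cat > h.py <<'E'
import numpy as np, cv2
from cell import read_state, cams, manip
def cal(n):
    c=cams.get_calibration(n); R=np.array(c["R"]);t=np.array(c["t"])
    return dict(f=210/np.tan(np.radians(c["vertical_fov"])/2),cx=c["cx"],cy=c["cy"],R=R,t=t)
def ray(c,u,v):
    d=c["R"].T@np.array([(u-c["cx"])/c["f"],(v-c["cy"])/c["f"],1]); return -c["R"].T@c["t"], d/np.linalg.norm(d)
def plane(c,u,v,z):
    o,d=ray(c,u,v); return o+d*(z-o[2])/d[2]
def proj(c,X):
    p=c["R"]@np.array(X)+c["t"]; return p[:2]/p[2]*c["f"]+[c["cx"],c["cy"]]
def tri(rs):
    A=np.zeros((3,3));b=np.zeros(3)
    for o,d in rs:
        P=np.eye(3)-np.outer(d,d);A+=P;b+=P@o
    X=np.linalg.solve(A,b); return X,[np.linalg.norm((np.eye(3)-np.outer(d,d))@(X-o)) for o,d in rs]
def shot(n,name):
    c=cal(n); im=cams.camera(n)[:,:,::-1].copy(); cv2.imwrite(f"pics/{name}.png",im); np.save(f"pics/{name}.npy",c,allow_pickle=True); return im,c
def load(name): return cv2.imread(f"pics/{name}.png"),np.load(f"pics/{name}.npy",allow_pickle=True).item()
E
python3 - <<'E'
from h import *
for n in ["scene","side","wrist"]:
    im,c=shot(n,n+"0"); print(n,c["f"],c["cx"],c["cy"],(-c["R"].T@c["t"]).round(),c["R"].round(2).tolist())
s=read_state(); print(s)
E
```

```text
scene 411.28386565410153 275.93540977916956 211.27121046756534 [949. 672. 943.] [[-0.88, 0.47, 0.01], [0.35, 0.66, -0.66], [-0.32, -0.58, -0.75]]
side 411.09640232687184 278.77691310714505 210.28602300320762 [501. 639. 809.] [[-0.99, -0.16, 0.0], [-0.12, 0.73, -0.68], [0.11, -0.67, -0.74]]
wrist 326.27028478423506 281.4875868891675 211.24878238587092 [ 188. -521.  384.] [[0.22, -0.98, -0.0], [-0.95, -0.21, 0.24], [-0.23, -0.05, -0.97]]
{'clock': 0.15, 'joints': array([-1.41660431e+00,  3.00334706e-01,  1.52145355e+00,  4.94463202e-07,
        1.32066957e+00, -6.66035085e-02]), 'qd': array([ 0.0001535 , -0.00215126, -0.00217121, -0.00198061, -0.00223853,
       -0.00081284]), 'effort': array([ 7.95727246e-04, -5.31959832e+01, -3.52821779e+01,  7.08566699e-02,
        2.36387271e-02, -7.25033055e-05]), 'eef_pos': array([ 120.41904107, -536.45863691,  213.0150877 ]), 'eef_rot': array([-3.14072943e+00, -5.80591911e-05,  2.20795377e-01]), 'wrist_force': array([ 0.63315796, -0.16976522,  0.06523348]), 'moment': array([-0.00577659,  0.02420951,  0.03412612]), 'finger_gap': 93.71270154593886}
```

View pics/scene0.png

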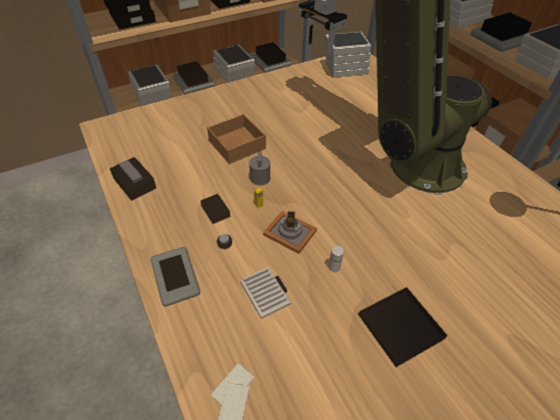

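View pics/side0.png

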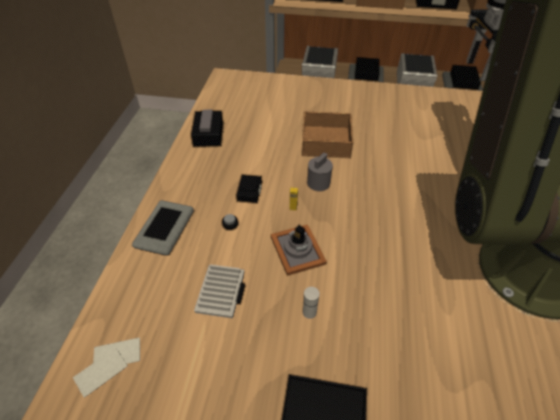

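Scene: bin (237,138), cap (260,170), yellow decoy (258,197), shell with black connector (290,225), canister (336,258), tray (402,325). Side: bin (327,135), cap (319,172), decoy (294,198), shell (298,243), canister (311,302), tray (325,400).
Possible mix-ups for the connector are the yellow block (scene 258,197), the black door module (215,208), the round sensor (224,241) and the small black part at (281,284). I choose the black block in the shell and check it in a close crop.

```bash
python3 - <<'E'
from h import *
a,ca=load("scene0");b,cb=load("side0")
def cr(im,u,v): return cv2.resize(im[v-37:v+38,u-50:u+50],(400,300),interpolation=cv2.INTER_CUBIC)
cv2.imwrite("pics/crop1.png",np.vstack([np.hstack([cr(a,300,235),cr(b,305,250)]),np.hstack([cr(a,260,172),cr(b,319,172)])]))
for n,p,q in [("scraptop",(291,214),(300,228)),("can",(336,258),(311,302)),("cap",(260,172),(319,172)),("bin",(237,138),(327,135)),("shell",(290,230),(298,243))]:
    X,e=tri([ray(ca,*p),ray(cb,*q)]); print(n,X.round(),np.round(e,1))
print(plane(ca,402,325,5),plane(cb,325,400,5))
E
```

```text
scraptop [554.  32.  86.] [1.4 1.4]
can [507. 195.  48.] [0.4 0.4]
cap [ 532. -205.   44.] [5.8 5.8]
bin [ 524. -400.   33.] [0.5 0.5]
shell [557.  35.  26.] [5.5 5.5]
[453.92088484 415.14405943   5.        ] [458.75776869 370.32409986   5.        ]
```

View pics/crop1.png

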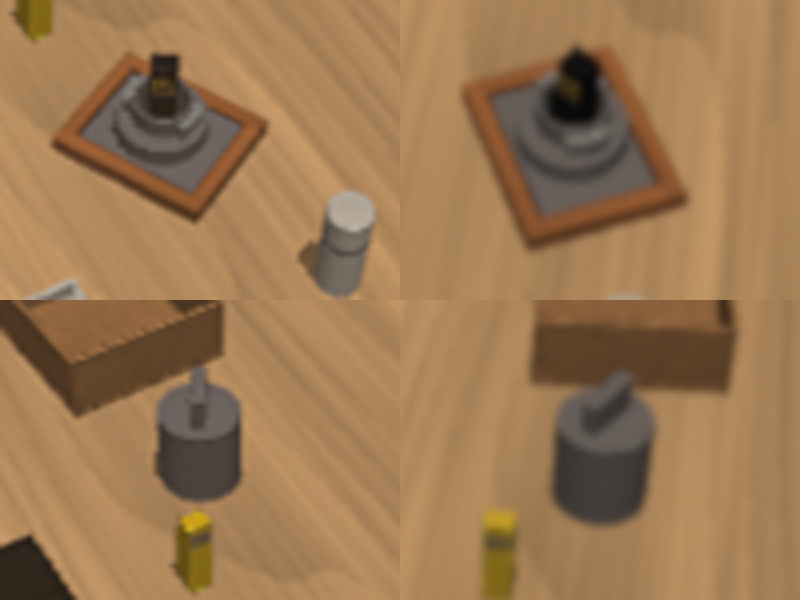

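The crop confirms the choice: a black block with a broken top stands in the grey shell (scene 291,219; side 299,233). The bar on the cap is visible and the decoy is yellow. Next I work out the numbers and the first approach.

```bash
python3 - <<'E'
from h import *
a,ca=load("scene0");b,cb=load("side0")
A=np.array([(130,53),(266,125),(196,218),(55,143)])/4+[250,198]
B=np.array([(208,48),(285,198),(133,245),(65,90)])/4+[255,213]
for c,P in((ca,A),(cb,B)):
    W=np.array([plane(c,*p,14)[:2] for p in P]); print(W.round(),W.mean(0).round(1),[np.linalg.norm(W[i]-W[i-1]).round(1) for i in range(4)],
     [np.degrees(np.arctan2(*(W[i]-W[i-1])[::-1])).round(1) for i in range(4)])
def t(n,p,q,o=((210,60),(269,60))):
    p=np.array(p)/4+o[0];q=np.array(q)/4+o[1]; X,e=tri([ray(ca,*p),ray(cb,*q)]); print(n,X.round(1),np.round(e,1)); return X
t("captop",(199,412),(204,418));t("capfar",(199,370),(227,377));t("capnear",(197,404),(187,412))
o=((250,198),(255,213))
t("scraptop",(165,60),(178,58),o)
import itertools
for nm,im,c in(("scene",a,ca),("side",b,cb)):
    g=cv2.cvtColor(im,cv2.COLOR_BGR2HSV)
    roi=(slice(230,285),slice(315,360)) if nm=="scene" else (slice(280,325),slice(295,330))
    m=(g[...,1]<70).astype(np.uint8)[roi]
    k,l,s,ce=cv2.connectedComponentsWithStats(m);i=1+s[1:,4].argmax();print(nm,s[i],ce[i]+[roi[1].start,roi[0].start]); 
    x,y,w,h,_=s[i]; print([proj(c,(507,195,z)).round(1) for z in(0,40,80)])
    # tray
    m=(im.max(2)<50).astype(np.uint8); r=np.zeros_like(m); r[(slice(280,370),slice(350,455)) if nm=="scene" else (slice(370,420),slice(270,380))]=1
    cn=max(cv2.findContours(m*r,0,2)[0],key=cv2.contourArea); q=cv2.approxPolyDP(cn,8,True)[:,0]; print([(p.tolist(),plane(c,*p,20)[:2].round().tolist()) for p in q])
E
```

```text
[[538. -41.]
 [485.  66.]
 [571. 114.]
 [628.  10.]] [555.5  37.4] [np.float64(102.6), np.float64(120.0), np.float64(99.1), np.float64(118.7)] [np.float64(-150.4), np.float64(116.7), np.float64(28.9), np.float64(-61.6)]
[[542. -43.]
 [484.  65.]
 [567. 112.]
 [626.   6.]] [554.9  35. ] [np.float64(96.7), np.float64(122.6), np.float64(95.7), np.float64(121.4)] [np.float64(-149.7), np.float64(118.5), np.float64(29.6), np.float64(-61.0)]
captop [ 530.4 -207.5   74.8] [1.7 1.7]
capfar [ 518.3 -230.4   94.4] [0.8 0.8]
capnear [ 540.7 -188.4   98.6] [1.1 1.1]
scraptop [554.4  35.1  92. ] [0.6 0.6]
scene [ 14  16  15  26 272] [335.73529412 258.20955882]
[array([334. , 267.9]), array([335.7, 259.5]), array([337.5, 250.6])]
[([406, 288], [386.0, 344.0]), ([359, 313], [535.0, 345.0]), ([395, 365], [539.0, 488.0]), ([446, 335], [386.0, 488.0])]
side [  8   7  16  31 385] [310.25454545 301.53766234]
[array([309.9, 313.4]), array([310.9, 304. ]), array([312.1, 294. ])]
[([289, 376], [531.0, 343.0]), ([282, 419], [532.0, 420.0]), ([365, 418], [387.0, 394.0]), ([365, 389], [388.0, 344.0])]
```

```bash
python3 -m handwheel '[[0.048,-0.041,-0.01,0],[0.096,-0.082,-0.01,0],[0.14,-0.12,-0.01,0],[0.19,-0.16,-0.01,0]]' 0.3 20; python3 -m handwheel '[[0.048,-0.041,-0.01,0],[0.096,-0.082,-0.01,0],[0.14,-0.12,-0.01,0],[0.19,-0.16,-0.01,0]]'
cat >> h.py <<'E'
def to(x=None,y=None,z=None,yaw=None):
    s=read_state(); p=s["eef_pos"]; w=s["eef_rot"][2]; d=np.array([x if x is not None else p[0],y if y is not None else p[1],z if z is not None else p[2]])-p
    c,sn=np.cos(w),np.sin(w); t=0 if yaw is None else (np.degrees(w)-yaw+180)%360-180
    print("t%.2f"%s["clock"],"pos",p.round(1),"yaw %.1f"%np.degrees(w),"rot",s["eef_rot"].round(3),"gap %.1f"%s["finger_gap"],"F",s["wrist_force"].round(1),"q6 %.2f"%s["joints"][5],"\n -> rows x %.1f y %.1f z %.1f turn %.1f"%(d[0]*c+d[1]*sn,d[0]*sn-d[1]*c,-d[2],t))
E
python3 -c "
from h import *
to(545,36,240)"
```

```text
clock: 0.65
eef_pos: [270.5, -338.3, 223.1]
eef_rot: [-3.141, -0.0, 0.22]
wrist_force: [0.4, -0.3, 0.3]
finger_gap: 65.9
clock: 1.15
eef_pos: [420.9, -139.9, 233.5]
eef_rot: [-3.141, -0.001, 0.22]
wrist_force: [0.9, -1.3, 0.5]
finger_gap: 65.8
t1.15 pos [ 420.9 -139.9  233.5] yaw 12.6 rot [-3.141e+00 -1.000e-03  2.200e-01] gap 65.8 F [ 0.9 -1.3  0.5] q6 0.95 
 -> rows x 159.6 y -144.6 z -6.5 turn 0.0
```

```bash
python3 -m handwheel '[[0.045,-0.042,-0.003,0],[0.09,-0.083,-0.005,0],[0.135,-0.123,-0.006,0],[0.16,-0.145,-0.006,0],[0.16,-0.145,-0.006,0]]'
python3 -c "
from h import *
im,c=shot('wrist','w1'); to(555,36,240)
print(proj(c,(555,36,50)),proj(c,(555,36,84)))"
```

```text
clock: 1.78
eef_pos: [545.7, 38.1, 238.8]
eef_rot: [-3.141, 0.001, 0.223]
wrist_force: [-1.0, 0.1, 0.1]
finger_gap: 65.5
t1.82 pos [545.2  37.  239. ] yaw 12.7 rot [-3.141e+00  1.000e-03  2.220e-01] gap 65.6 F [ 0.2 -0.8  0.2] q6 1.35 
 -> rows x 9.3 y 3.1 z -1.0 turn 0.0
[285.65727171 187.07198975] [286.00841483 192.71189966]
```

View pics/w1.png

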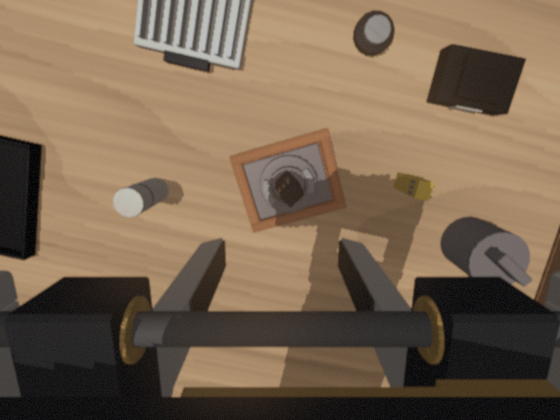

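The wrist view shows the shell (289,180), connector (289,188), canister top (129,201), cap (490,255), yellow decoy (413,187), and the sensor, module and finned unit above. I enlarge the shell.

```bash
python3 - <<'E'
from h import *
a,c=load("w1")
z=cv2.resize(a[145:220,240:340],(800,600),interpolation=cv2.INTER_CUBIC); z=cv2.convertScaleAbs(z,alpha=1.8,beta=20)
cv2.imwrite("pics/crop2.png",z)
E
```

```text
(no output)
```

View pics/crop2.png

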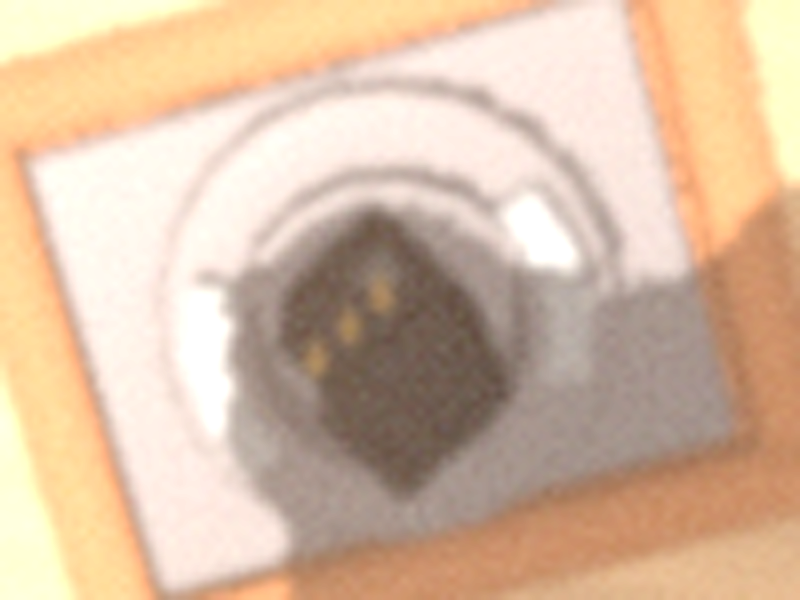

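```bash
python3 - <<'E'
from h import *
a,c=load("w1")
P=np.array([(400,495),(510,390),(435,286),(325,391)])/8+[240,145]
W=np.array([plane(c,*p,84)[:2] for p in P]); print(W.round(1),[np.linalg.norm(W[i]-W[i-1]).round(1) for i in range(4)],[np.degrees(np.arctan2(*(W[i]-W[i-1])[::-1])).round(1) for i in range(4)])
C=W.mean(0);print("top centre",C)
# two view check of height
s,cs=load("scene0");b,cb=load("side0")
print("tri",tri([ray(c,*P.mean(0)),ray(cs,250+165/4,198+60/4),ray(cb,255+178/4,213+57/4)]))
I=np.array([(25,155),(625,0),(735,430),(165,590)])/8+[240,145]
I=np.array([plane(c,*p,14)[:2] for p in I]); print("pocket",I.mean(0),[np.degrees(np.arctan2(*(I[i]-I[i-1])[::-1])).round(1) for i in range(4)],[np.linalg.norm(I[i]-I[i-1]).round(1) for i in range(4)])
to(C[0],C[1],62,0)
E
```

```text
[[541.5  28.7]
 [557.9  18.2]
 [568.8  30.5]
 [552.6  41.1]] [np.float64(16.6), np.float64(19.5), np.float64(16.4), np.float64(19.3)] [np.float64(-131.9), np.float64(-32.6), np.float64(48.8), np.float64(146.9)]
top centre [555.2169453   29.62219333]
tri (array([554.38957467,  30.86394553,  87.6644536 ]), [np.float64(1.819942067163015), np.float64(2.4109890441527986), np.float64(0.7850603450858468)])
pocket [555.54428337  32.397472  ] [np.float64(29.2), np.float64(-62.9), np.float64(-151.2), np.float64(119.0)] [np.float64(70.9), np.float64(92.8), np.float64(67.9), np.float64(92.3)]
t1.82 pos [545.2  37.  239. ] yaw 12.7 rot [-3.141e+00  1.000e-03  2.220e-01] gap 65.6 F [ 0.2 -0.8  0.2] q6 1.35 
 -> rows x 8.1 y 9.4 z 177.0 turn 12.7
```

```bash
python3 -m handwheel '[[0.01,0.008,0.05,-10],[0.01,0.008,0.1,-20],[0.01,0.008,0.12,-30],[0.01,0.008,0.12,-40.3],[0.01,0.008,0.12,-40.3]]'
python3 - <<'E'
from h import *
im,c=shot('wrist','w2'); to(556.5,31.2,62,53)
print([proj(c,(x,y,84)).round() for x,y in [(541.5,28.7),(557.9,18.2),(568.8,30.5),(552.6,41.1)]])
E
```

```text
clock: 2.45
eef_pos: [556.3, 30.4, 119.1]
eef_rot: [-3.141, 0.0, 0.923]
wrist_force: [-0.2, -0.1, 0.4]
finger_gap: 65.6
t2.50 pos [556.4  30.6 119.3] yaw 52.7 rot [-3.141 -0.     0.92 ] gap 65.7 F [-0.3  0.6 -0.5] q6 0.64 
 -> rows x 0.5 y -0.3 z 57.3 turn -0.3
[array([265., 253.]), array([294., 251.]), array([296., 228.]), array([267., 230.])]
```

View pics/w2.png

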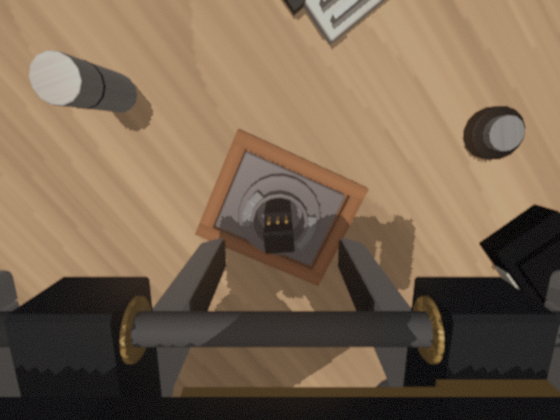

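The top face sits at (265–295, 228–253) as predicted and is square to the jaws. I descend and grip.

```bash
python3 -m handwheel '[[0,0,0.03,0],[0,0,0.057,0],[0,0,0.057,0]]'; python3 -m handwheel '[[0,0,0,0],[0,0,0,0],[0,0,0,0]]' 1 20; python3 -m handwheel '[[0,0,-0.03,0],[0,0,-0.08,0],[0,0,-0.13,0],[0,0,-0.15,0]]'
python3 -c "
from h import *
to(524,-400,200)"
```

```text
clock: 2.88
eef_pos: [555.5, 30.2, 61.4]
eef_rot: [-3.139, 0.002, 0.916]
wrist_force: [-0.5, 1.0, 0.8]
finger_gap: 65.8
clock: 3.25
eef_pos: [555.8, 30.2, 62.1]
eef_rot: [-3.14, 0.001, 0.916]
wrist_force: [0.1, -0.0, 0.5]
finger_gap: 38.8
clock: 3.75
eef_pos: [556.8, 30.2, 215.7]
eef_rot: [3.139, -0.002, 0.916]
wrist_force: [0.7, -1.0, -0.5]
finger_gap: 1.4
t3.75 pos [556.8  30.2 215.7] yaw 52.5 rot [ 3.139e+00 -2.000e-03  9.160e-01] gap 1.4 F [ 0.7 -1.  -0.5] q6 0.64 
 -> rows x -361.1 y 236.1 z 15.7 turn 0.0
```

The fingers were still closing when I lifted. I look at whether the block moved.

```bash
python3 -m handwheel '[[0,0,0.06,0],[0,0,0.097,0],[0,0,0.097,0],[0,0,0.097,0],[0,0,0.097,0]]' 0.3 20
python3 - <<'E'
from h import *
im,c=shot('wrist','w3'); to(556.5,31.2,62,53)
a,_=load("w2"); cv2.imwrite("pics/crop3.png",np.hstack([cv2.resize(i[190:270,230:330],(400,320),interpolation=cv2.INTER_CUBIC) for i in(a,im)]))
E
```

```text
clock: 4.38
eef_pos: [557.9, 30.2, 120.5]
eef_rot: [3.137, -0.004, 0.916]
wrist_force: [0.1, -0.0, -0.5]
finger_gap: 48.0
t4.42 pos [557.7  30.2 120.3] yaw 52.5 rot [ 3.138e+00 -3.000e-03  9.150e-01] gap 51.8 F [ 0.6  0.3 -0.5] q6 0.64 
 -> rows x 0.0 y -1.6 z 58.3 turn -0.5
```

View pics/crop3.png

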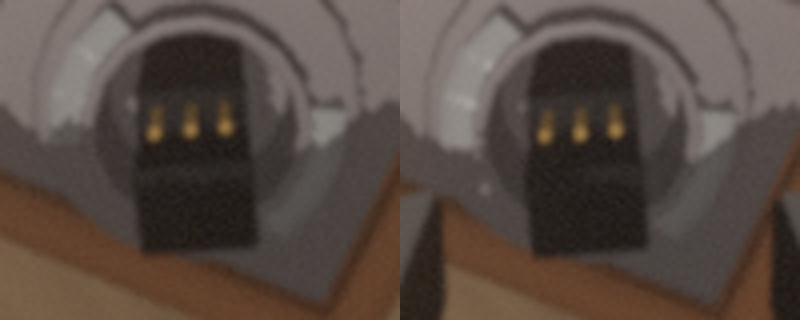

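The block is untouched. I grip again and this time wait for the fingers.

```bash
python3 -m handwheel '[[0,-0.001,0.03,0],[0,-0.001,0.058,0],[0,-0.001,0.058,0]]'; python3 -m handwheel '[[0,0,0,0],[0,0,0,0],[0,0,0,0],[0,0,0,0]]' 1 20;  python3 -m handwheel '[[0,0,0,0],[0,0,0,0]]'
python3 -c "
from h import *
to(524,-400,200)"
```

```text
clock: 4.8
eef_pos: [556.6, 30.9, 61.5]
eef_rot: [3.139, -0.002, 0.916]
wrist_force: [0.4, 0.1, -0.4]
finger_gap: 65.3
clock: 5.3
eef_pos: [556.7, 30.8, 61.9]
eef_rot: [3.139, -0.002, 0.916]
wrist_force: [-0.2, -0.2, -0.6]
finger_gap: 29.4
clock: 5.55
eef_pos: [556.8, 30.8, 62.0]
eef_rot: [3.139, -0.002, 0.916]
wrist_force: [0.0, 0.7, 1.0]
finger_gap: 19.7
t5.55 pos [556.8  30.8  62. ] yaw 52.5 rot [ 3.139e+00 -2.000e-03  9.160e-01] gap 19.7 F [0.  0.7 1. ] q6 0.64 
 -> rows x -361.6 y 236.5 z -138.0 turn 0.0
```

```bash
python3 -m handwheel '[[0,0,-0.02,0],[0,0,-0.06,0],[0,0,-0.11,0],[0,0,-0.138,0]]';  python3 -m handwheel '[[-0.03,0.02,0,0],[-0.075,0.05,0,0],[-0.12,0.079,0,0],[-0.165,0.108,0,0],[-0.21,0.138,0,0]]'; python3 -m handwheel '[[-0.045,0.03,0,0],[-0.09,0.06,0,0],[-0.13,0.085,0,0],[-0.15,0.098,0,0],[-0.15,0.098,0,0]]'
python3 - <<'E'
from h import *
im,c=shot('wrist','w4');to(524,-400,66)
E
```

```text
clock: 6.05
eef_pos: [556.7, 30.8, 202.5]
eef_rot: [3.137, -0.004, 0.916]
wrist_force: [0.5, 1.5, -0.2]
finger_gap: 19.8
clock: 6.68
eef_pos: [537.8, -221.4, 202.4]
eef_rot: [3.137, -0.004, 0.916]
wrist_force: [1.7, 0.4, -0.9]
finger_gap: 19.8
clock: 7.3
eef_pos: [523.5, -401.3, 201.6]
eef_rot: [3.138, -0.004, 0.914]
wrist_force: [0.2, -0.0, -0.3]
finger_gap: 19.7
t7.35 pos [ 523.8 -400.1  201.8] yaw 52.4 rot [ 3.138 -0.004  0.915] gap 20.1 F [ 0.2  0.3 -0.1] q6 -0.05 
 -> rows x 0.2 y 0.0 z 135.8 turn 0.0
```

View pics/w4.png

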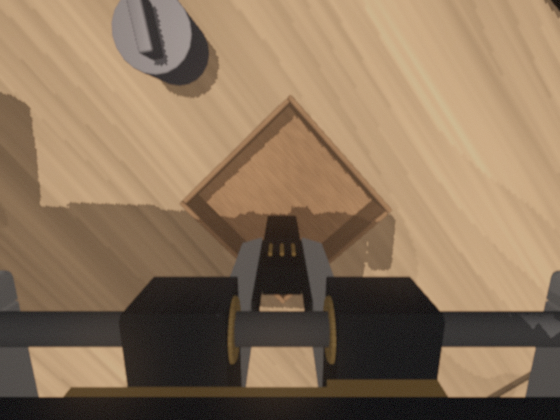

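The block hangs in the jaws (281,250). The bin's rim corners are at (291,97), (388,210) and (181,204), and the cap bar runs from (130,0) to (150,52).

```bash
python3 - <<'E'
from h import *
im,c=load('w4')
L,R,T=[plane(c,*p,60) for p in[(181,204),(388,210),(291,97)]]
print(L.round(),R.round(),T.round(),"centre",(L+R).round(1)/2)
for p in[(130,3),(149,52)]: print(plane(c,*p,96).round(1))
E
```

```text
[ 446. -341.   60.] [ 604. -470.   60.] [ 592. -328.   60.] centre [ 525.05 -405.7    60.  ]
[ 533.3 -202.    96. ]
[ 521.3 -235.7   96. ]
```

```bash
python3 -m handwheel '[[0.002,0.003,0.045,0],[0.002,0.003,0.09,0],[0.002,0.003,0.13,0],[0.002,0.003,0.14,0],[0.002,0.003,0.14,0]]';  python3 -m handwheel '[[0,0,0,0],[0,0,0,0],[0,0,0,0]]' 0.6; python3 -m handwheel '[[0,0,-0.04,0],[0,0,-0.09,0],[0,0,-0.14,0]]' 
python3 - <<'E'
from h import *
to(507,195,160,12)
E
```

```text
clock: 7.98
eef_pos: [528.8, -399.8, 62.7]
eef_rot: [3.137, -0.004, 0.915]
wrist_force: [-1.0, -0.3, -0.1]
finger_gap: 20.0
clock: 8.35
eef_pos: [528.9, -400.0, 63.5]
eef_rot: [3.136, -0.004, 0.915]
wrist_force: [-0.3, -0.2, -0.1]
finger_gap: 37.4
clock: 8.72
eef_pos: [527.8, -399.9, 205.3]
eef_rot: [3.136, -0.004, 0.915]
wrist_force: [-0.2, 0.9, 0.7]
finger_gap: 37.3
t8.72 pos [ 527.8 -399.9  205.3] yaw 52.4 rot [ 3.136 -0.004  0.915] gap 37.3 F [-0.2  0.9  0.7] q6 -0.05 
 -> rows x 458.9 y -379.1 z 45.3 turn 40.4
```

```bash
python3 - <<'E'
from h import *
shot('wrist','w5')
E
python3 -m handwheel '[[0.045,-0.037,0,0],[0.09,-0.074,0,0],[0.135,-0.111,0,0],[0.18,-0.148,0,0],[0.225,-0.185,0,0]]' 0.2; python3 -m handwheel '[[0.045,-0.037,0,0],[0.09,-0.074,0,0],[0.135,-0.111,0,0],[0.165,-0.138,0,0],[0.165,-0.138,0,0]]'
python3 - <<'E'
from h import *
im,c=shot('wrist','w6')
to(507,195,160)
s,_=load('w5'); 
for p in [(507,195,80),(507,195,0),(555,34,50)]: print(proj(c,p).round())
cv2.imwrite("pics/m2.png",np.hstack([cv2.resize(s,(400,300)),cv2.resize(im,(400,300))]))
E
```

```text
clock: 9.4
eef_pos: [519.3, -108.2, 211.4]
eef_rot: [3.125, -0.004, 0.915]
wrist_force: [1.4, 0.1, 0.5]
finger_gap: 75.2
clock: 10.02
eef_pos: [510.2, 108.9, 209.9]
eef_rot: [3.125, -0.004, 0.918]
wrist_force: [0.1, -0.9, -0.9]
finger_gap: 75.4
t10.07 pos [510.5 107.5 209.9] yaw 52.5 rot [ 3.125 -0.004  0.917] gap 75.1 F [ 0.3 -0.1 -0.5] q6 0.80 
 -> rows x 67.4 y -56.0 z 49.9 turn 0.0
[218. 135.]
[230. 135.]
[355. 230.]
```

View pics/m2.png

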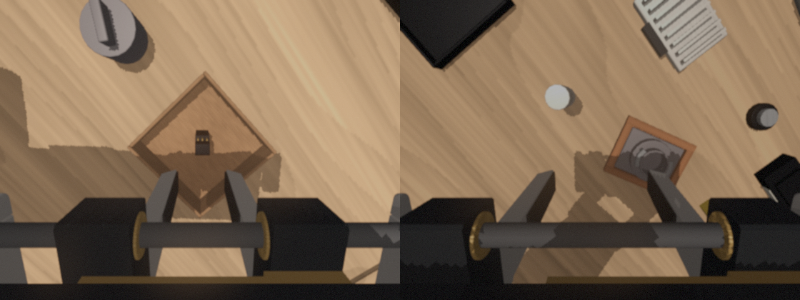

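The left half shows the connector in the bin (203,142) with the jaws empty. The right half shows the canister at full-size pixel (220,136) and the emptied shell at about (354,222). I measure both.

```bash
python3 - <<'E'
from h import *
im,c=load('w6')
g=cv2.cvtColor(im,cv2.COLOR_BGR2HSV); m=((g[...,1]<60)&(g[...,2]>120)).astype(np.uint8); m[:,:180]=0;m[:,260:]=0;m[:90]=0;m[180:]=0
cn=max(cv2.findContours(m,0,2)[0],key=cv2.contourArea); (u,v),r=cv2.minEnclosingCircle(cn); print("can px",u,v,r,"at z80",plane(c,u,v,80).round(1))
j,d=load('w2');g=cv2.cvtColor(j,cv2.COLOR_BGR2HSV);m=((g[...,1]<60)&(g[...,2]>130)).astype(np.uint8);m[:,150:]=0;m[130:]=0
cn=max(cv2.findContours(m,0,2)[0],key=cv2.contourArea);e=cv2.fitEllipse(cn);print(e)
u2,v2=57,80
X=tri([ray(c,u,v),ray(d,u2,v2)]);print("can top",X)
Z=cv2.convertScaleAbs(cv2.resize(im[170:280,290:420],(780,660),interpolation=cv2.INTER_CUBIC)[:600],alpha=1.8,beta=20); cv2.imwrite("pics/crop4.png",Z)
to(507,195,60)
E
```

```text
can px 220.23684692382812 135.1842041015625 18.31275177001953 at z80 [508.7 193.7  80. ]
((54.64453887939453, 77.38030242919922), (48.385860443115234, 57.159942626953125), 145.67605590820312)
can top (array([507.61568443, 193.52740477,  77.00013994]), [np.float64(0.8009930057530897), np.float64(0.800993005753027)])
t10.07 pos [510.5 107.5 209.9] yaw 52.5 rot [ 3.125 -0.004  0.917] gap 75.1 F [ 0.3 -0.1 -0.5] q6 0.80 
 -> rows x 67.4 y -56.0 z 149.9 turn 0.0
```

View pics/crop4.png

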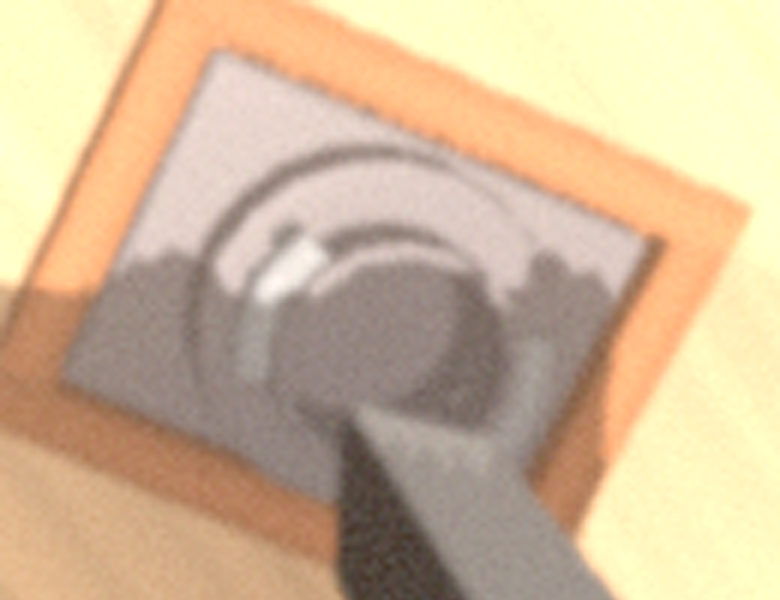

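Well centre by crop is about (389,362), full-size pixel (355,230), which matches the projection of (555,34,50). The canister is at (508,194) and its top measured 77 against 80 given. I go and grip it.

```bash
python3 -m handwheel '[[0.035,-0.028,0,0],[0.067,-0.0545,0.02,0],[0.067,-0.0545,0.06,0],[0.067,-0.0545,0.09,0],[0.067,-0.0545,0.09,0]]'
python3 - <<'E'
from h import *
to(508,193.7,60)
E
```

```text
clock: 10.7
eef_pos: [508.8, 191.8, 117.8]
eef_rot: [3.127, -0.001, 0.916]
wrist_force: [-0.4, 0.1, 0.6]
finger_gap: 75.1
t10.70 pos [508.8 191.8 117.8] yaw 52.5 rot [ 3.127e+00 -1.000e-03  9.160e-01] gap 75.1 F [-0.4  0.1  0.6] q6 0.96 
 -> rows x 1.0 y -1.8 z 57.8 turn 0.0
```

```bash
python3 -m handwheel '[[0.001,-0.002,0.03,0],[0.001,-0.002,0.058,0],[0.001,-0.002,0.058,0]]';  python3 -m handwheel '[[0,0,0,0],[0,0,0,0],[0,0,0,0],[0,0,0,0],[0,0,0,0]]' 1 25;python3 -m handwheel '[[0,0,0,0],[0,0,0,0]]'
python3 - <<'E'
from h import *
to(555,34,190)
E
```

```text
clock: 11.08
eef_pos: [508.5, 192.6, 59.8]
eef_rot: [3.128, 0.0, 0.915]
wrist_force: [0.8, -0.2, 0.2]
finger_gap: 75.2
clock: 11.7
eef_pos: [508.5, 192.6, 59.8]
eef_rot: [3.128, 0.0, 0.915]
wrist_force: [-0.3, 0.5, 0.9]
finger_gap: 31.6
clock: 11.95
eef_pos: [508.6, 192.6, 59.9]
eef_rot: [3.128, -0.0, 0.915]
wrist_force: [-0.1, 0.1, 0.9]
finger_gap: 31.7
t11.95 pos [508.6 192.6  59.9] yaw 52.4 rot [ 3.128 -0.     0.915] gap 31.7 F [-0.1  0.1  0.9] q6 0.96 
 -> rows x -97.4 y 133.5 z -130.1 turn 0.0
```

```bash
python3 -m handwheel '[[0,0,-0.02,0],[0,0,-0.06,0],[0,0,-0.1,0],[-0.03,0.04,-0.1,0],[-0.058,0.08,-0.1,0]]';python3 -m handwheel '[[-0.02,0.028,0,0],[-0.035,0.048,0,0],[-0.035,0.048,0,0],[-0.035,0.048,0,0]]'
python3 - <<'E'
from h import *
im,c=shot('wrist','w7')
to(555,34,74)
s=read_state();p=s["eef_pos"]
print("pred can top at tcp", proj(c,(p[0],p[1],p[2]+20)))
cv2.imwrite("pics/crop5.png",cv2.resize(im[130:310,160:400],(800,600),interpolation=cv2.INTER_CUBIC))
E
```

```text
clock: 12.58
eef_pos: [535.6, 97.8, 161.3]
eef_rot: [3.128, -0.0, 0.916]
wrist_force: [0.4, 0.1, -1.7]
finger_gap: 31.7
clock: 13.08
eef_pos: [552.1, 41.4, 161.7]
eef_rot: [3.128, -0.0, 0.916]
wrist_force: [0.5, 1.2, -1.6]
finger_gap: 31.6
t13.12 pos [552.1  41.6 161.8] yaw 52.5 rot [ 3.128 -0.     0.917] gap 31.8 F [-0.7  0.6 -1.5] q6 0.67 
 -> rows x -4.3 y 6.9 z 87.8 turn 0.0
pred can top at tcp [281.45730496 273.84928025]
```

View pics/crop5.png

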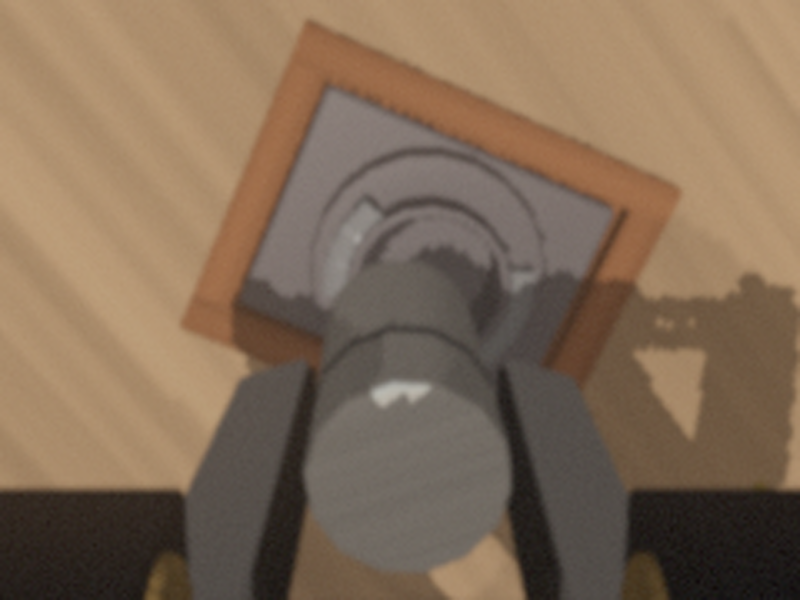

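The canister top is centred on the tool at full-size pixel (283,272), predicted (281,274). I go above the well first, then in.

```bash
python3 -m handwheel '[[-0.005,0.007,0,0],[-0.005,0.007,0.02,0],[-0.005,0.007,0.045,0],[-0.005,0.007,0.045,0]]'
python3 - <<'E'
from h import *
to(555,34,76)
E
```

```text
clock: 13.62
eef_pos: [554.3, 33.1, 115.6]
eef_rot: [3.13, 0.002, 0.917]
wrist_force: [-0.4, 0.1, -1.1]
finger_gap: 31.6
t13.62 pos [554.3  33.1 115.6] yaw 52.6 rot [3.13e+00 2.00e-03 9.17e-01] gap 31.6 F [-0.4  0.1 -1.1] q6 0.65 
 -> rows x 1.1 y 0.0 z 39.6 turn 0.0
```

```bash
python3 -m handwheel '[[0.001,0,0.01,0],[0.001,0,0.018,0],[0.001,0,0.018,0]]'; python3 -m handwheel '[[0,0,0.01,0],[0,0,0.02,0],[0,0,0.021,0],[0,0,0.021,0]]'
python3 - <<'E'
from h import *
to(555,34,74)
E
```

```text
clock: 14.0
eef_pos: [554.9, 33.8, 97.2]
eef_rot: [3.131, 0.002, 0.917]
wrist_force: [0.1, 0.1, -0.9]
finger_gap: 31.4
clock: 14.5
eef_pos: [555.0, 33.6, 76.2]
eef_rot: [3.131, 0.002, 0.918]
wrist_force: [-1.2, -0.3, -0.9]
finger_gap: 31.3
t14.50 pos [555.   33.6  76.2] yaw 52.6 rot [3.131e+00 2.000e-03 9.180e-01] gap 31.3 F [-1.2 -0.3 -0.9] q6 0.66 
 -> rows x 0.3 y -0.3 z 2.2 turn 0.0
```

```bash
python3 -m handwheel '[[0,0,0.002,0],[0,0,0.002,0],[0,0,0.002,0],[0,0,0.002,0],[0,0,0.002,0]]' 0.4; python3 -m handwheel '[[0,0,-0.05,0],[0,0,-0.1,0],[0,0,-0.13,0]]'
python3 - <<'E'
from h import *
im,c=shot('wrist','w8')
to(511,-243,200,62)
g=cv2.cvtColor(im,cv2.COLOR_BGR2HSV)
p=proj(c,(555,34,94)); print("pred can top",p)
m=((g[...,1]<40)&(g[...,2]>80)).astype(np.uint8)
for cn in cv2.findContours(m,0,2)[0]:
    if cv2.contourArea(cn)>400: print(np.array(cv2.minEnclosingCircle(cn)[0]).round(1),round(cv2.minEnclosingCircle(cn)[1],1),cv2.contourArea(cn))
E
```

```text
clock: 15.12
eef_pos: [555.1, 33.6, 74.2]
eef_rot: [3.131, 0.002, 0.917]
wrist_force: [-0.3, 0.2, 0.4]
finger_gap: 56.7
clock: 15.5
eef_pos: [554.5, 34.7, 206.8]
eef_rot: [3.129, 0.001, 0.918]
wrist_force: [-0.7, 0.4, -0.8]
finger_gap: 56.5
t15.55 pos [555.5  34.7 210.1] yaw 52.6 rot [ 3.126e+00 -2.000e-03  9.180e-01] gap 56.7 F [0.8 0.6 3.6] q6 0.66 
 -> rows x -247.6 y 133.4 z 10.1 turn -9.4
pred can top [280.59988812 211.17875433]
[189. 296.] 21.4 595.0
[363. 274.] 43.4 1250.0
[280.6 192.8] 49.4 4414.5
[450.6 133.7] 14.2 538.5
[530.3  44.9] 50.1 2278.0
[329.5  10.5] 55.5 3978.0
```

```bash
python3 -m handwheel '[[-0.045,0.024,0.002,-2],[-0.09,0.048,0.005,-5],[-0.135,0.072,0.01,-9],[-0.18,0.097,0.01,-9.4],[-0.225,0.121,0.01,-9.4]]'; python3 -m handwheel '[[-0.012,0.01,0,0],[-0.022,0.012,0,0],[-0.022,0.012,0,0]]'
python3 - <<'E'
from h import *
im,c=shot('wrist','w9')
to(530,-208,200,62)
p=proj(c,(530,-208,70));print("pred",p.round(1))
g=cv2.cvtColor(im,cv2.COLOR_BGR2HSV);x0,y0=int(p[0])-75,max(int(p[1])-75,0)
m=(g[...,1]<60).astype(np.uint8)[y0:y0+150,x0:x0+150]
for cn in cv2.findContours(m,0,2)[0]:
    if cv2.contourArea(cn)>800: e=cv2.fitEllipse(cn);print("blob",np.array(e[0])+[x0,y0],e[1:],cv2.contourArea(cn))
gr=cv2.GaussianBlur(g[y0:y0+150,x0:x0+150,2],(3,3),0)
L=cv2.HoughLinesP(cv2.Canny(gr,25,60),1,np.pi/180,15,minLineLength=18,maxLineGap=4)
if L is not None:
  for l in L.reshape(-1,4)+[x0,y0,x0,y0]: print("line",l,[plane(c,*l[i:i+2],96)[:2].round(1).tolist() for i in(0,2)])
C=cv2.HoughCircles(gr,cv2.HOUGH_GRADIENT,1,10,param1=60,param2=15,minRadius=25,maxRadius=60)
if C is not None:
  for q in C[0][:4]: print("circ",q+[x0,y0,0],plane(c,q[0]+x0,q[1]+y0,70).round(1))
E
```

```text
clock: 16.18
eef_pos: [514.5, -219.2, 201.3]
eef_rot: [3.126, 0.001, 1.082]
wrist_force: [0.4, -0.1, 0.4]
finger_gap: 56.3
clock: 16.55
eef_pos: [514.8, -243.7, 201.3]
eef_rot: [3.126, 0.001, 1.082]
wrist_force: [0.4, -0.0, 0.6]
finger_gap: 56.2
t16.60 pos [ 514.9 -243.3  201.4] yaw 62.0 rot [3.126 0.    1.083] gap 56.4 F [ 0.9 -0.1 -1. ] q6 -0.02 
 -> rows x 38.3 y -3.2 z 1.4 turn 0.0
pred [275.4 165.4]
blob [278.35028076 170.44824219] ((70.45887756347656, 70.84984588623047), 141.22528076171875) 3921.5
line [296 220 331 218] [[524.6, -256.3], [552.6, -269.3]]
line [274 206 274 148] [[513.6, -236.1], [537.1, -192.4]]
line [271 200 271 149] [[513.8, -230.1], [534.5, -192.0]]
line [284 200 284 148] [[523.7, -235.4], [544.4, -196.4]]
line [281 207 300 201] [[518.5, -239.7], [535.5, -242.8]]
line [288 184 288 153] [[533.3, -224.7], [545.4, -201.6]]
line [242 175 245 154] [[502.5, -199.5], [513.4, -185.4]]
circ [278.5        169.5         36.79999924] [ 530.7 -212.7   70. ]
circ [271.5 177.5  27. ] [ 521.4 -216.2   70. ]
circ [283.5        178.5         27.20000076] [ 530.9 -222.3   70. ]
circ [312.5        174.5         29.29999924] [ 556.4 -231.7   70. ]
```

The cap disc fits with radius 36 px, as expected at 70 mm height. The bar edges at u 271 and 285 are parallel to the tool's x, so the bar is near (530,-213) and aligned. I go down and grip it.

```bash
python3 -m handwheel '[[0.034,-0.001,0.03,0],[0.034,-0.001,0.07,0],[0.034,-0.001,0.1,0],[0.034,-0.001,0.1,0]]'
python3 - <<'E'
from h import *
to(530,-213,81,62)
E
```

```text
clock: 17.1
eef_pos: [530.7, -212.1, 99.8]
eef_rot: [3.13, 0.001, 1.084]
wrist_force: [0.0, 0.9, -0.1]
finger_gap: 56.7
t17.10 pos [ 530.7 -212.1   99.8] yaw 62.1 rot [3.130e+00 1.000e-03 1.084e+00] gap 56.7 F [ 0.   0.9 -0.1] q6 0.04 
 -> rows x -1.1 y -0.2 z 18.8 turn 0.1
```

```bash
python3 -m handwheel '[[-0.001,0,0.012,0],[-0.001,0,0.019,0],[-0.001,0,0.019,0]]'; python3 -m handwheel '[[0,0,0,0],[0,0,0,0],[0,0,0,0],[0,0,0,0],[0,0,0,0]]' 1 50;python3 -m handwheel '[[0,0,0,0],[0,0,0,0]]';  python3 -m handwheel '[[0,0,-0.03,0],[0,0,-0.08,0],[0,0,-0.12,0],[0,0,-0.12,0]]'
python3 - <<'E'
from h import *
to(545,10,200,29.3)
E
```

```text
clock: 17.48
eef_pos: [530.3, -213.1, 80.7]
eef_rot: [3.13, 0.001, 1.084]
wrist_force: [-0.0, -0.1, -0.1]
finger_gap: 56.3
clock: 18.1
eef_pos: [530.3, -213.0, 80.8]
eef_rot: [3.13, 0.001, 1.084]
wrist_force: [-1.6, 1.6, 3.5]
finger_gap: 11.6
clock: 18.35
eef_pos: [530.3, -213.0, 80.8]
eef_rot: [3.13, 0.0, 1.084]
wrist_force: [-1.8, 1.1, 2.7]
finger_gap: 11.9
clock: 18.85
eef_pos: [530.0, -212.7, 203.6]
eef_rot: [3.125, 0.0, 1.084]
wrist_force: [0.1, 0.5, -2.0]
finger_gap: 11.6
t18.85 pos [ 530.  -212.7  203.6] yaw 62.1 rot [3.125 0.    1.084] gap 11.6 F [ 0.1  0.5 -2. ] q6 0.04 
 -> rows x 203.9 y -91.0 z 3.6 turn 32.8
```

```bash
python3 - <<'E'
from h import *
R=[]
for n in("scene","side"):
    im,c=shot(n,n+"1"); p=proj(c,(555,34,94)); q=proj(c,(555,34,54)); print(n,p.round(1),q.round(1))
    b=load(n+"0")[0]; x0,y0=int(p[0])-14,int(p[1])-12
    g=cv2.cvtColor(im,cv2.COLOR_BGR2HSV)[y0:y0+45,x0:x0+28]
    m=((g[...,2]>135)&(g[...,1]<70)).astype(np.uint8)
    for cn in cv2.findContours(m,0,2)[0]:
        if cv2.contourArea(cn)>15: r=cv2.boundingRect(cn);print(cv2.contourArea(cn),r[0]+x0,r[1]+y0,r[2:],np.array(cv2.minEnclosingCircle(cn)[0])+[x0,y0])
im,c=load("w8");x0,y0=225,160
gr=cv2.GaussianBlur(cv2.cvtColor(im,cv2.COLOR_BGR2GRAY),(3,3),0)[y0:y0+100,x0:x0+110]
C=cv2.HoughCircles(gr,cv2.HOUGH_GRADIENT,1,8,param1=40,param2=9,minRadius=15,maxRadius=45)
for q in C[0][:5]: print((q+[x0,y0,0]).round(1),plane(c,q[0]+x0,q[1]+y0,94).round(1))
E
```

```text
scene [290.8 212.1] [290.4 221.5]
62.0 286 208 (11, 9) [291.03191471 212.39361668]
side [299.3 226.8] [298.6 237.8]
93.0 293 222 (13, 11) [299. 227.]
[281.5 196.5  28.8] [563.8  44.2  94. ]
[297.5 202.5  35.4] [571.8  31.1  94. ]
[271.5 204.5  44.4] [552.3  43.8  94. ]
[276.5 214.5  35.5] [550.2  33.8  94. ]
[266.5 191.5  40. ] [556.   55.8  94. ]
```

Both views put the canister top exactly at the prediction for (555,34,94), so it stands upright in the shell. I carry the cap over.

```bash
python3 -m handwheel '[[0.045,-0.018,0,5],[0.095,-0.038,0,13],[0.145,-0.058,0,21],[0.195,-0.078,0,29],[0.23,-0.0934,0,33]]';python3 -m handwheel '[[0,0,0,0],[0,0,0,0]]'
python3 - <<'E'
from h import *
to(555,34,196,29.3)
E
```

```text
clock: 19.58
eef_pos: [553.2, 36.9, 196.8]
eef_rot: [3.134, -0.003, 0.506]
wrist_force: [0.8, -0.1, -1.4]
finger_gap: 11.6
clock: 19.82
eef_pos: [552.8, 36.4, 195.4]
eef_rot: [3.135, -0.001, 0.507]
wrist_force: [-0.0, 0.4, -0.7]
finger_gap: 11.4
t19.82 pos [552.8  36.4 195.4] yaw 29.0 rot [ 3.135e+00 -1.000e-03  5.070e-01] gap 11.4 F [-0.   0.4 -0.7] q6 1.07 
 -> rows x 0.8 y 3.2 z -0.6 turn -0.3
```

```bash
python3 -m handwheel '[[0.001,0.003,0,0],[0.001,0.003,0.02,0],[0.001,0.003,0.045,0],[0.001,0.003,0.055,0],[0.001,0.003,0.055,0]]'
python3 - <<'E'
from h import *
to(555,34,113,29.3)
E
```

```text
clock: 20.45
eef_pos: [555.3, 33.4, 140.2]
eef_rot: [3.135, 0.0, 0.506]
wrist_force: [-0.6, 0.0, -0.8]
finger_gap: 11.7
t20.45 pos [555.3  33.4 140.2] yaw 29.0 rot [3.135 0.    0.506] gap 11.7 F [-0.6  0.  -0.8] q6 1.06 
 -> rows x 0.0 y -0.6 z 27.2 turn -0.3
```

```bash
python3 -m handwheel '[[0,-0.0005,0.006,0],[0,-0.0005,0.012,0],[0,-0.0005,0.012,0]]'; python3 -m handwheel '[[0,0,0.005,0],[0,0,0.01,0],[0,0,0.014,0],[0,0,0.014,0]]'
python3 - <<'E'
from h import *
to(555,34,113,29.3)
E
```

```text
clock: 20.82
eef_pos: [554.9, 33.8, 127.9]
eef_rot: [3.135, 0.0, 0.506]
wrist_force: [-0.1, 0.4, -0.6]
finger_gap: 11.5
clock: 21.32
eef_pos: [554.9, 33.7, 113.5]
eef_rot: [3.136, 0.001, 0.506]
wrist_force: [0.1, -0.5, -1.8]
finger_gap: 11.4
t21.32 pos [554.9  33.7 113.5] yaw 29.0 rot [3.136e+00 1.000e-03 5.060e-01] gap 11.4 F [ 0.1 -0.5 -1.8] q6 1.07 
 -> rows x 0.3 y -0.2 z 0.5 turn -0.3
```

The cap dropped fully (TCP 113.5, no force). Joint 6 would run out of range on an 85° turn from here, so I release, rotate back half a turn and re-grip.

```bash
python3 -m handwheel '[[0,0,0,0],[0,0,0,0]]' 0.65; python3 -m handwheel '[[0,0,-0.02,0],[0,0,-0.045,0],[0,0,-0.045,-10],[0,0,-0.045,-20],[0,0,-0.045,-30]]'; python3 -m handwheel '[[0,0,0,-10],[0,0,0,-20],[0,0,0,-30],[0,0,0,-40],[0,0,0,-50]]';python3 -m handwheel '[[0,0,0,-10],[0,0,0,-20],[0,0,0,-30],[0,0,0,-40],[0,0,0,-50]]'
python3 - <<'E'
from h import *
to(555,34,113,-151)
E
```

```text
clock: 21.58
eef_pos: [555.0, 33.7, 113.7]
eef_rot: [3.135, 0.001, 0.506]
wrist_force: [-0.2, 0.6, 0.8]
finger_gap: 27.9
clock: 22.2
eef_pos: [554.9, 34.0, 159.0]
eef_rot: [3.136, 0.003, 1.035]
wrist_force: [0.2, 0.2, -1.1]
finger_gap: 33.1
clock: 22.82
eef_pos: [555.0, 34.0, 159.3]
eef_rot: [3.14, 0.006, 1.914]
wrist_force: [-0.1, 0.1, -0.5]
finger_gap: 33.1
clock: 23.45
eef_pos: [555.1, 34.0, 159.5]
eef_rot: [-3.138, 0.005, 2.792]
wrist_force: [0.1, 0.4, -0.1]
finger_gap: 32.9
t23.45 pos [555.1  34.  159.5] yaw 160.0 rot [-3.138  0.005  2.792] gap 32.9 F [ 0.1  0.4 -0.1] q6 -1.22 
 -> rows x 0.1 y -0.0 z 46.5 turn -49.0
```

```bash
python3 -m handwheel '[[0,0,0,-10],[0,0,0,-20],[0,0,0,-30],[0,0,0,-40],[0,0,0,-49]]'; python3 -m handwheel '[[0,0,0.02,0],[0,0,0.04,0],[0,0,0.046,0],[0,0,0.046,0]]';python3 -m handwheel '[[0,0,0,0],[0,0,0,0],[0,0,0,0],[0,0,0,0]]' 1 55
python3 - <<'E'
from h import *
to(555,34,113,-151)
E
```

```text
clock: 24.08
eef_pos: [555.2, 34.0, 159.7]
eef_rot: [-3.135, 0.001, -2.63]
wrist_force: [0.4, -0.7, -0.6]
finger_gap: 32.8
clock: 24.58
eef_pos: [555.5, 33.7, 114.0]
eef_rot: [-3.135, 0.001, -2.63]
wrist_force: [0.2, 0.6, 0.4]
finger_gap: 32.8
clock: 25.08
eef_pos: [555.7, 33.7, 114.5]
eef_rot: [-3.134, 0.002, -2.63]
wrist_force: [-0.5, -0.1, 4.7]
finger_gap: 11.7
t25.07 pos [555.7  33.7 114.5] yaw -150.7 rot [-3.134e+00  2.000e-03 -2.630e+00] gap 11.7 F [-0.5 -0.1  4.7] q6 -2.08 
 -> rows x 0.5 y 0.6 z 1.5 turn 0.3
```

```bash
python3 -m handwheel '[[0,0,0,8],[0,0,0,16],[0,0,0,24],[0,0,0,32],[0,0,0,40]]'; python3 -c "
from h import *
s=read_state();print(s['moment'],s['wrist_force'],np.degrees(s['eef_rot'][2]))"; python3 -m handwheel '[[0,0,0,8],[0,0,0,16],[0,0,0,24],[0,0,0,32],[0,0,0,38]]'
python3 - <<'E'
from h import *
s=read_state();print(s['moment'].round(3));to(555,34,113,124)
E
```

```text
clock: 25.7
eef_pos: [555.8, 33.6, 114.5]
eef_rot: [-3.137, 0.006, 2.95]
wrist_force: [0.9, -1.1, 2.3]
finger_gap: 11.6
[-0.15718552 -0.1623834   0.08026181] [ 0.92196009 -1.08455219  2.29330185] 169.03458986410573
clock: 26.32
eef_pos: [555.9, 33.3, 114.7]
eef_rot: [3.142, 0.009, 2.283]
wrist_force: [-0.5, -2.4, 1.6]
finger_gap: 11.7
[-0.599 -0.183  0.064]
t26.32 pos [555.9  33.3 114.7] yaw 130.8 rot [3.142 0.009 2.283] gap 11.7 F [-0.5 -2.4  1.6] q6 -0.71 
 -> rows x 1.2 y -0.2 z 1.7 turn 6.8
```

```bash
for i in 1 ; do python3 -m handwheel '[[0,0,0,3],[0,0,0,6],[0,0,0,7]]' >/dev/null; done; python3 -c "
from h import *
s=read_state();print(s['moment'].round(3));to()"; python3 -m handwheel '[[0,0,0,2],[0,0,0,4],[0,0,0,4]]'>/dev/null;  python3 -c "
from h import *
s=read_state();print(s['moment'].round(3));to()"
```

```text
[-0.211 -0.135  0.099]
t26.70 pos [556.   33.1 114.7] yaw 123.8 rot [3.141 0.009 2.161] gap 11.4 F [ 1.  -1.7  0.8] q6 -0.59 
 -> rows x 0.0 y 0.0 z -0.0 turn 0.0
[-0.337 -1.038 -0.076]
t27.07 pos [556.4  33.2 114.8] yaw 119.7 rot [3.139 0.009 2.09 ] gap 11.6 F [ 3.6 -2.2  1.5] q6 -0.52 
 -> rows x 0.0 y 0.0 z -0.0 turn 0.0
```

```bash
python3 -m handwheel '[[0,0,0,2],[0,0,0,3],[0,0,0,3]]'>/dev/null; python3 -c "
from h import *
s=read_state();print(s['moment'].round(3));to()"; python3 -m handwheel '[[0,0,0,2],[0,0,0,3],[0,0,0,3]]'>/dev/null;  python3 -c "
from h import *
s=read_state();print(s['moment'].round(3));to()"
```

```text
[-0.375 -1.232  0.496]
t27.45 pos [556.7  33.2 114.9] yaw 116.7 rot [3.138 0.009 2.037] gap 11.6 F [ 4.8 -1.7 -0.5] q6 -0.47 
 -> rows x 0.0 y 0.0 z -0.0 turn 0.0
[-0.533 -1.17   0.86 ]
t27.82 pos [556.8  33.1 115. ] yaw 113.7 rot [3.137 0.01  1.984] gap 11.8 F [ 4.  -3.2  0. ] q6 -0.41 
 -> rows x 0.0 y 0.0 z -0.0 turn 0.0
```

The moment about z rises to 0.86 N·m, so the cap is at the stop. I lift gently and check the weight.

```bash
python3 -m handwheel '[[0,0,-0.004,0],[0,0,-0.008,0],[0,0,-0.012,0],[0,0,-0.02,0],[0,0,-0.02,0]]'; python3 -c "
from h import *
s=read_state();print(s['moment'].round(3));to(461,416,150)"
```

```text
clock: 28.45
eef_pos: [556.4, 33.5, 135.3]
eef_rot: [3.137, 0.009, 1.984]
wrist_force: [0.4, 0.2, -5.7]
finger_gap: 11.4
[-0.043 -0.152  0.044]
t28.45 pos [556.4  33.5 135.3] yaw 113.7 rot [3.137 0.009 1.984] gap 11.4 F [ 0.4  0.2 -5.7] q6 -0.41 
 -> rows x 388.6 y 66.2 z -14.7 turn 0.0
```

```bash
python3 -m handwheel '[[0,0,-0.03,0],[0,0,-0.065,0],[0.03,0.005,-0.065,4],[0.075,0.013,-0.065,8],[0.12,0.02,-0.065,12]]'; python3 -m handwheel '[[0.043,0.017,0,4],[0.086,0.034,0,8],[0.13,0.05,0,12],[0.17,0.066,0,16],[0.2,0.078,0,17]]';python3 -c "
from h import *
to(461,416,150,84.5)"
```

```text
clock: 29.08
eef_pos: [525.2, 153.0, 199.0]
eef_rot: [3.136, 0.007, 1.771]
wrist_force: [0.7, 0.4, -6.5]
finger_gap: 11.7
clock: 29.7
eef_pos: [561.3, 366.2, 197.1]
eef_rot: [3.136, 0.006, 1.474]
wrist_force: [-0.8, -0.8, -5.5]
finger_gap: 11.6
t29.70 pos [561.3 366.2 197.1] yaw 84.4 rot [3.136 0.006 1.474] gap 11.6 F [-0.8 -0.8 -5.5] q6 0.63 
 -> rows x 39.8 y -104.6 z 47.1 turn -0.1
```

```bash
python3 -m handwheel '[[0.015,-0.04,0,0],[0.03,-0.08,0.01,0],[0.04,-0.1045,0.02,0],[0.04,-0.1045,0.045,0],[0.04,-0.1045,0.06,0]]';python3 -c "
from h import *
to(461,416,116,84.5)"
```

```text
clock: 30.32
eef_pos: [460.7, 415.6, 134.8]
eef_rot: [3.138, 0.008, 1.474]
wrist_force: [0.7, -0.7, -5.9]
finger_gap: 11.4
t30.32 pos [460.7 415.6 134.8] yaw 84.4 rot [3.138 0.008 1.474] gap 11.4 F [ 0.7 -0.7 -5.9] q6 0.78 
 -> rows x 0.4 y 0.3 z 18.8 turn -0.1
```

```bash
python3 -m handwheel '[[0,0,0.007,0],[0,0,0.014,0],[0,0,0.016,0],[0,0,0.017,0],[0,0,0.017,0]]';python3 -m handwheel '[[0,0,0.001,0],[0,0,0.001,0]]';python3 -c "
from h import *
to(461,416,116,84.5)"
```

```text
clock: 30.95
eef_pos: [460.9, 415.5, 118.1]
eef_rot: [3.137, 0.007, 1.474]
wrist_force: [1.0, 0.5, -5.4]
finger_gap: 11.4
clock: 31.2
eef_pos: [460.9, 415.5, 117.2]
eef_rot: [3.137, 0.007, 1.474]
wrist_force: [-0.5, -0.4, -6.0]
finger_gap: 11.8
t31.20 pos [460.9 415.5 117.2] yaw 84.4 rot [3.137 0.007 1.474] gap 11.8 F [-0.5 -0.4 -6. ] q6 0.78 
 -> rows x 0.5 y 0.1 z 1.2 turn -0.1
```

```bash
python3 -m handwheel '[[0,0,0.001,0],[0,0,0.001,0]]';python3 -m handwheel '[[0,0,0.001,0],[0,0,0.001,0]]';python3 -m handwheel '[[0,0,0.0007,0],[0,0,0.0007,0]]'
```

```text
clock: 31.45
eef_pos: [460.9, 415.5, 116.3]
eef_rot: [3.137, 0.007, 1.474]
wrist_force: [0.6, 0.7, -5.3]
finger_gap: 11.4
clock: 31.7
eef_pos: [461.1, 415.5, 116.0]
eef_rot: [3.137, 0.007, 1.474]
wrist_force: [-3.0, -4.0, 4.9]
finger_gap: 11.5
clock: 31.95
eef_pos: [461.2, 415.5, 116.0]
eef_rot: [3.136, 0.006, 1.474]
wrist_force: [-3.4, -4.8, 5.2]
finger_gap: 11.6
```

Contact: the force changed from -5 to +5 N at TCP 116, so the container stands on the tray floor. I release and retreat.

```bash
python3 -m handwheel '[[0,0,0,0],[0,0,0,0],[0,0,0,0]]' 0.6;python3 -m handwheel '[[0,0,-0.03,0],[0,0,-0.06,0],[0,0,-0.11,0],[-0.05,0,-0.11,0],[-0.09,0,-0.11,0]]'; python3 -m handwheel '[[-0.05,0,-0.03,0],[-0.1,0,-0.03,0],[-0.13,0,-0.03,0],[-0.13,0,-0.03,0]]'
python3 - <<'E'
from h import *
P=[]
a,ca=shot("scene","scene2");b,cb=shot("side","side2");w,cw=shot("wrist","w10")
for c in(ca,cb,cw): print(proj(c,(461,416,5+46+65)).round(),proj(c,(461,416,5)).round())
def cr(im,u,v,s=4): 
    u=int(np.clip(u,50,510));v=int(np.clip(v,37,382)); return cv2.resize(im[v-37:v+38,u-50:u+50],(400,300),interpolation=cv2.INTER_CUBIC)
cv2.imwrite("pics/final.png",np.vstack([np.hstack([cr(a,402,310),cv2.resize(w,(400,300))]),np.hstack([cv2.resize(a,(400,300)),cr(b,325,380)])]))
to()
E
```

```text
clock: 32.33
eef_pos: [461.2, 415.6, 115.9]
eef_rot: [3.136, 0.006, 1.474]
wrist_force: [0.2, 0.1, -0.1]
finger_gap: 36.3
clock: 32.95
eef_pos: [451.7, 325.6, 226.8]
eef_rot: [3.135, 0.006, 1.474]
wrist_force: [0.9, 1.0, -0.3]
finger_gap: 37.3
clock: 33.45
eef_pos: [439.1, 195.3, 258.0]
eef_rot: [3.134, 0.005, 1.472]
wrist_force: [-0.8, -0.9, -0.6]
finger_gap: 37.9
[411. 304.] [400. 327.]
[327. 406.] [321. 426.]
[280. -60.] [280.  -6.]
t33.60 pos [439.2 197.2 257.5] yaw 84.5 rot [3.135 0.006 1.474] gap 37.4 F [ 0.4 -0.3 -0.8] q6 0.45 
 -> rows x 0.0 y 0.0 z -0.0 turn 0.0
```

View pics/final.png

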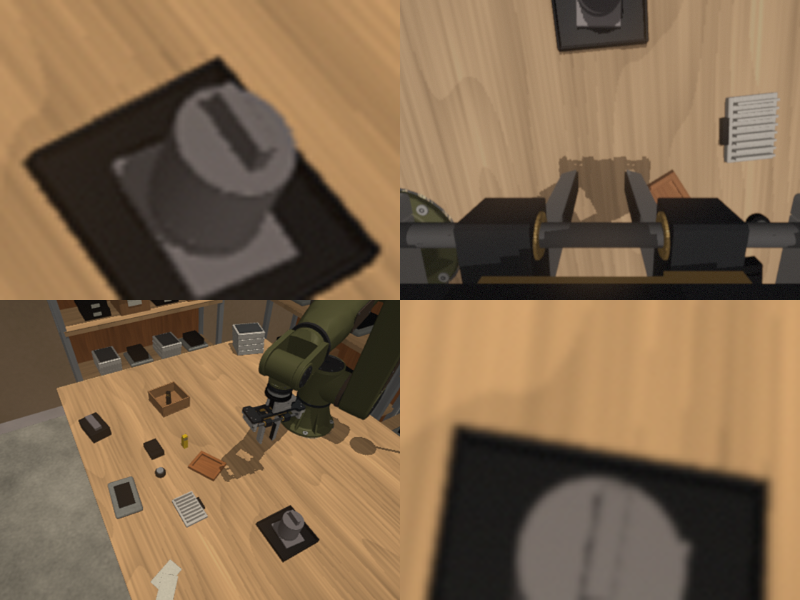

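The closed container stands upright in the tray with the bar along the long side of the foot, as it should be when locked. The connector is in the bin, the cradle is empty, the bystanders have not moved and the gripper is clear.

```bash
python3 -c "
from h import *
print(manip.sign_off())"
```

```text
the job is handed in; nothing more can be done
None
```

The job is done and handed in at about 33.6 s of the 72 s allowed. The connector is in the scrap bin, and the canister is in the shell under the locked cap. The closed container stands upright and released in the tray at about (461, 416) mm.

**Problems on the way**
- The first grip on the connector missed because I lifted before the fingers had closed. A close look showed the block had not moved, and the second grip held.
- One carrying move to the tray went about 100 mm sideways because of a sign slip. The container was well clear of everything, and I corrected it before lowering.
- I released and re-gripped the bar half a turn round before turning the cap, because joint 6 would have run out of range.

**Checks**
- **Canister:** both cameras put its top within a pixel of where it should be when seated in the shell.
- **Cap:** it dropped fully without force. It turned to the stop, where the torque rose to about 0.9 N·m. The tool turned about 95° rather than 85°, which I put down to play in the cradle and a little slip at the stop. The bar ended over the shell's lugs, and the whole container lifted by it (about 6 N).
- **Final pictures:** the container stands free in the tray, the connector is in the bin and the gripper is clear. The bystanders look undisturbed, but I judged that by eye and did not measure it.

The measured heights were 3–4 mm off the given ones for the canister top (77 against 80) and the connector top (88 against 84). I used the given heights there.

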